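Daily check of the laboratory balance

TASK

Do the daily check of the balance: take the largest weight (the 500 g one) out of its foam pocket in the open weight case and leave it standing upright, knob up, in the middle of the balance's round pan. Set it down gently, neither dropping it on the pan nor pressing on the balance, which must never carry more than its 1 kg capacity; leave the two smaller weights in their pockets and the things on the bench undisturbed.

Things in the scene. Friction and masses are not known exactly. Their poses are not given: they have to be found in the camera images.
- weight_500: The 500 g check weight, plain stainless steel, the largest of three: cylinder 38 mm in diameter, 50 mm tall, then a neck 16 mm in diameter and 6 mm tall, then a knob 26 mm in diameter and 9 mm thick; 65 mm in all, centre of mass 28 mm above the foot. Origin: centre of the flat foot; z from foot to knob. Starts lying in the case, its axis level, 33 mm above the bench.
- weight_200: The 200 g weight, of the same shape: 28 mm in diameter, 47 mm tall in all. Origin: centre of its foot, z towards its knob. Lies in the case; stays there.
- weight_100: The 100 g weight, of the same shape: 22 mm in diameter, 38 mm tall in all. Origin: centre of its foot, z towards its knob. Lies in the case; stays there.
- weight_case: Open aluminium weight case, fast to the bench, 170 mm (x) by 210 mm (y), walls 30 mm high, filled with foam to 26 mm. Origin: centre of its underside. The weights lie in fitted pockets 12 mm deep, axes parallel to the case's y, knobs towards +y: the 500 g one in the row at x = -27 mm (y = -32.5 to +32.5 mm), the others in the row at x = +50 mm.
- balance: Top-loading laboratory balance, pale grey, fast to the bench: 200 mm wide (y), 285 mm deep (x); display and keys slope down at its front (-x). Origin: on the bench under its middle. It stands on four levelling feet that may be screwed out by anything from 0 to 15 mm: its housing is 58 to 73 mm high, and the top of its pan stands 72 to 87 mm above the bench when empty.
- jar: Closed specimen jar, 58 mm in diameter, 65 mm tall, at the back of the bench between case and balance; the bench in front of it is clear. Origin: centre of its underside. Leave it alone.
- spray_bottle: White trigger spray bottle, 76 mm in diameter, 208 mm tall, on the bench. Origin: centre of its underside. Leave it alone.
- tube_rack: White rack of 12 blue-capped tubes, 110 mm (x) by 146 mm (y), 115 mm tall, on the bench. Origin: centre of its underside. Leave it alone.
- scoop (a point): Point on the axis of the 500 g weight's pocket, 33 mm above the bench, midway along the two finger scoops (fixed to the case; axes as the case's). The scoops lie on both sides of the weight's body, reach 46 mm out from its axis in x, 27 mm either way along y, and go down to 5 mm above the bench.
- lid_middle (a point): Middle of the top of the case's lid, which lies folded back flat on the bench behind the case: 170 mm (x) by 210 mm (y), 22 mm high; axes as the case's.
- pan_axis (a point): Point on the bench straight under the centre of the balance's round, flat steel pan (140 mm in diameter). The pan is on a stiff spring: it sinks 1 mm for every 5 N, 1 mm under the 500 g weight (4.9 N). Capacity 1 kg: the balance must never carry more than 10 N in all, even for a moment, the weight on it included.
Not all that is in view belongs to the job. What is shaped like the weight_500 but blue or green is not meant.

How it is judged:
By the outcome, as a careful person would: the job done as asked, in the order asked, and still so for the second after the job is handed in, with the robot touching nothing.
It also fails if it takes over 61 s, if anything falls off the work surface, if the arm or the gripper's body presses on something with over 40 N, if the wrist force passes 120 N, or if a joint passes its speed limit or range.

ROBOT

A 6-joint arm with a two-finger parallel gripper is mounted at the origin on the work surface. World frame = base frame: x ahead of the robot, y to its left, z up, the work surface at z = 0. Lengths are in m, angles in rad, forces in N, time in s.
With the tool pointing down it reaches from about 0.35 to 0.775 m from the base axis. Payload 5.5 kg.
Tool frame: the origin (TCP) lies midway between the tips of the shut fingers; the grasp point (between the pads) lies 19 mm behind it; z points along the fingers, y is the line along which they close (so a half turn about z gives the same grasp; the last joint's range is limited). The gripper opens to 85 mm and grips with 20 to 120 N. Pads are 22 mm wide; open, the fingers measure 114 mm over their backs; the gripper's body (76 mm by 85 mm) begins 54 mm behind the grasp point. The pads swing forward as they close: fully open they stand 13 mm farther back than shut.
Start: joints at [1.027, 0.313, 0.046, 1.304, 0, 1.431], TCP at [0.226, 0.529, 0.208] pointing down, gripper open.
Joint ranges: [-2.76, 2.76], [-0.86, 1.69], [-1.03, 1.26], [-2.2, 2.34], [-1.47, 1.5], [-3.14, 3.14]. Speed limits (rad/s): [2.57, 2.57, 3.14, 3.14, 3.14, 3.14].

INTERFACE

Orientations are given as a unit quaternion [w, x, y, z].
In Python, from workcell import env gives the robot as it stands.
- The arm moves only by the tool move_arm, never from a script. Its argument "targets" is a list of rows, each a list of 3 entries, a list of its own where there are three numbers: the shift along the tool's x, y, z in mm, then the turn, a rotation vector about the tool's x, y, z in units of 10 degrees (1.0 is 10 degrees), then the closure, from -1 (fully open) to 1 (shut). In form: [[[dx, dy, dz], [ax, ay, az], gripper], ...]. A call has 1 to 5 rows; each row is the pose to reach, as a shift and turn from the pose commanded when the call began, along the tool's axes at that moment; what a row does not reach only later rows make up. A row lasts 1/8 s, in which the tool goes at most 62.5 mm and 10.7 degrees, less where a joint would pass 70% of its speed; a pose out of reach is approached as far as the arm can. A call with a gripper value outside its range is refused whole. The fingers move at their own pace and stop on an object; "squeeze" is the grip in N (left out, the last holds). Time passes only in rows, so rows that repeat a pose let the fingers close. It gives the time, the measured TCP pose, the force, the opening and the grip force at its end, in the units of the state.
- env.get_state(): the state, without advancing time (a new reading comes with each control period).
- env.read_camera(name): name is "scene" or "side" or "wrist"; returns a dict with "pixels" (480x640x3 uint8, red, green, blue), "fovy" (degrees; the focal length in pixels is half the picture's height over the tangent of half this angle, whatever the lens; pixels are square), "cx", "cy" (the principal point, pixels), "dist_coeffs" ([k1, k2, p1, p2, k3] as OpenCV has them; the pictures are not rectified), "extrinsics" (4x4, takes a point from world to camera coordinates); the wrist camera has in their place "mount" (4x4, takes a point from camera to tool coordinates, whose origin is the TCP and whose axes are the flange's). Camera axes: x right, y up, looking along -z (the intrinsics and any distortion apply to the point x, -y, -z); pixel columns grow to the right and rows downward; lengths in m; the calibration is good to about 2 mm. A picture is of the moment at which its call begins: read the wrist's pose just before it. There is no depth.
- env.hand_in(): hands the job in; it is judged then, once.
Trained networks look in a picture, given as the dict that the camera call returned (one of the last four; its "shot" number tells which), for a name from the list of things; names that differ only in an ending like _2 or _b are one class to them, and where a whole thing is asked for, a point or a joint stands for the part that bears it (a point fixed in the world has none). Each returns a list of dicts, best first, with "confidence" (0 to 1); they miss things now and then, are a little off and sometimes report something else, mostly with a low value. They report only what shows in the picture. A call takes as long as a camera call. They do not tell look-alikes from the thing itself.
- env.spot_in(thing, picture): "centre" ([x, y, z] in m, in world coordinates, good to about 4 mm: the middle of the surface that is visible of it).
- env.regions_of(thing, picture): "mask" (480x640 bool, what is visible of it).
- env.landmark_of(thing, picture): "centre" ([x, y, z] in m, in world coordinates, good to about 4 mm: a listed point, or the origin of a listed thing).
The state is a dict: "clock": time; "joint_pos": joint angles; "qvel": joint speeds; "tau": joint torques, N m; "tcp_pos": TCP position; "orientation": TCP orientation; "wrist_force": force on the tool from outside, world axes, zero at the start; "ft_torque": the same for the moment, N m; "finger_gap": finger opening in m; "grip_force": force on a finger pad.
Only numpy, scipy, OpenCV 4.12 (cv2) and the standard library are available. Lean on these libraries where they do the work, as an engineer would, in place of code of your own. Each camera call takes 0.05 s, during which the arm holds its last target. There are 200 camera calls.

## Working session

There is one attempt and no reset: what is moved stays moved. The work goes in short steps, Python scripts to look and compute and a tool call to move; the robot and the scene stay as the last step left them, time stands still between calls to the robot, and variables do not carry over. Pictures are saved under pics/ and viewed, at most 10 in all, crops included, and the job is handed in when it is done.

Besides the shell and the picture viewer there is one more tool, called as name([rows], argument=value, ...), one row to a line, values as JSON. move_arm: Moves the arm, as the interface text tells. Its arguments: {"type":"object","properties":{"targets":{"type":"array","items":{"type":"array"}},"squeeze":{"type":"number"}},"required":["targets"]}

```bash
mkdir -p pics; ls; cat > h.py <<'E'
import numpy as np, cv2
from workcell import env
from scipy.spatial.transform import Rotation as R
def cam(n):
    s=env.get_state(); p=env.read_camera(n)
    f=240/np.tan(np.radians(p["fovy"])/2)
    K=np.array([[f,0,p["cx"]],[0,f,p["cy"]],[0,0,1.]])
    if n=="wrist":
        T=np.eye(4); T[:3,:3]=Rs(s); T[:3,3]=s["tcp_pos"]; E=np.linalg.inv(T@np.array(p["mount"]))
    else: E=np.array(p["extrinsics"])
    F=np.diag([1,-1,-1,1.])@E
    return p,K,np.array(p["dist_coeffs"],float),F
def Rs(s):
    q=s["orientation"]; return R.from_quat([q[1],q[2],q[3],q[0]]).as_matrix()
def proj(P,c):
    _,K,D,F=c; return cv2.projectPoints(np.atleast_2d(np.array(P,float)),cv2.Rodrigues(F[:3,:3])[0],F[:3,3],K,D)[0].reshape(-1,2)
def onz(uv,z,c):
    _,K,D,F=c; n=cv2.undistortPoints(np.array(uv,float).reshape(-1,1,2),K,D).reshape(-1,2)
    d=np.c_[n,np.ones(len(n))]@F[:3,:3]; o=-F[:3,:3].T@F[:3,3]
    return o+d*((z-o[2])/d[:,2])[:,None]
def save(c,name): cv2.imwrite("pics/"+name,c[0]["pixels"][:,:,::-1])
E
python3 - <<'E'
from h import *
np.set_printoptions(precision=4,suppress=True)
for n in ("scene","side","wrist"):
    c=cam(n); save(c,n+"0.png")
    for t in ("weight_500","weight_case","scoop","lid_middle","pan_axis","balance","jar","spray_bottle","tube_rack"):
        for d in env.landmark_of(t,c[0])[:3]: print(n,t,np.round(d["centre"],3),round(d["confidence"],2),np.round(proj(d["centre"],c)[0]))
s=env.get_state();print(s["clock"],s["tcp_pos"],Rs(s))
E
```

```text
pics
scene weight_500 [ 0.544 -0.271  0.034] 0.72 [221. 272.]
scene weight_500 [ 0.629 -0.315  0.026] 0.7 [219. 301.]
scene weight_500 [ 0.627 -0.216  0.025] 0.67 [254. 287.]
scene weight_case [ 0.576 -0.242  0.002] 0.97 [237. 284.]
scene scoop [ 0.549 -0.248  0.032] 0.85 [230. 270.]
scene lid_middle [ 0.758 -0.24   0.025] 0.59 [269. 324.]
scene balance [0.563 0.24  0.002] 0.79 [383. 223.]
scene balance [0.554 0.547 0.006] 0.19 [461. 189.]
scene jar [ 0.761  0.002 -0.004] 0.56 [351. 297.]
scene spray_bottle [ 0.585 -0.539 -0.001] 0.63 [130. 330.]
scene tube_rack [0.554 0.551 0.004] 0.9 [462. 189.]
side weight_500 [ 0.622 -0.216  0.024] 0.63 [350. 210.]
side weight_500 [ 0.547 -0.276  0.034] 0.59 [382. 204.]
side weight_500 [ 0.575 -0.446  0.021] 0.56 [393. 179.]
side weight_case [ 0.576 -0.24  -0.   ] 0.95 [367. 217.]
side scoop [ 0.55  -0.243  0.035] 0.63 [377. 209.]
side lid_middle [ 0.754 -0.236  0.022] 0.7 [313. 197.]
side lid_middle [ 0.627 -0.307  0.022] 0.7 [361. 196.]
side pan_axis [ 0.754 -0.237  0.02 ] 0.28 [313. 197.]
side balance [ 0.568  0.242 -0.001] 0.9 [290. 325.]
side jar [ 0.761  0.003 -0.   ] 0.77 [271. 244.]
side jar [ 0.567  0.241 -0.002] 0.47 [291. 324.]
side jar [ 0.558  0.548 -0.004] 0.44 [214. 433.]
side spray_bottle [ 0.586 -0.538 -0.   ] 0.71 [399. 172.]
side tube_rack [ 0.558  0.547 -0.   ] 0.62 [214. 431.]
wrist pan_axis [0.555 0.547 0.002] 0.54 [425. 416.]
wrist tube_rack [0.552 0.549 0.005] 0.63 [427. 415.]
1.5 [0.226  0.5288 0.2077] [[-0.9196  0.3929  0.0001]
 [ 0.3929  0.9196  0.0001]
 [-0.      0.0001 -1.    ]]
```

View pics/scene0.png

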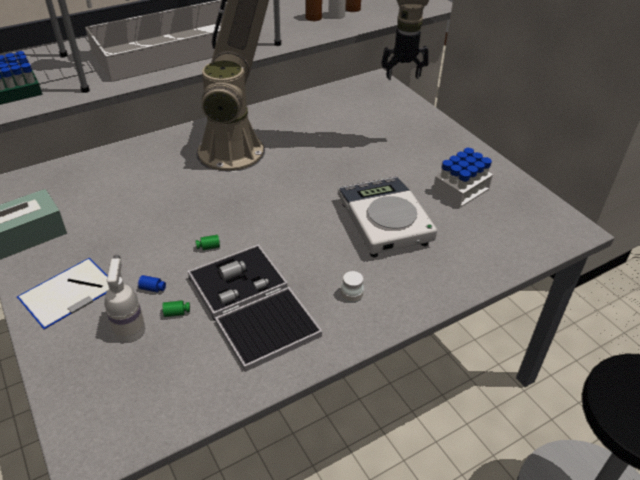

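View pics/side0.png

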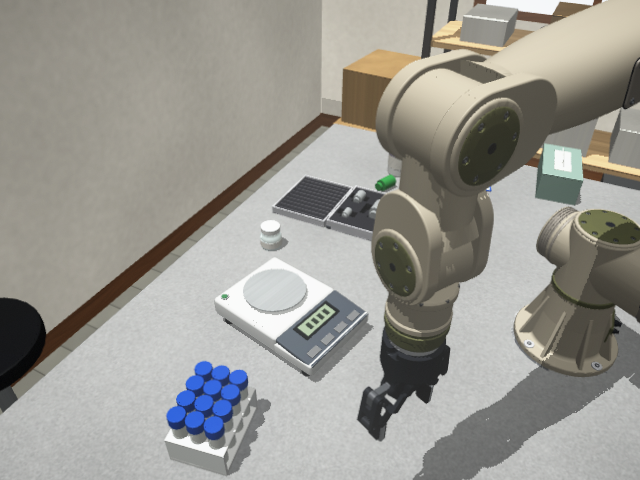

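Candidates: steel in the case at (232,269), the largest, and two smaller steel ones at (229,296) and (261,284). Green look-alikes are at (208,242) and (176,308), and a blue one at (152,284). I choose (232,269), in the case row nearer the robot. The side view shows the pan centred near (275,291). Next I move above the case for a close look.

```bash
cat >> h.py <<'E'
def go(P,Rt,s=None):
    s=s or env.get_state(); R0=Rs(s)
    d=R0.T@(np.array(P)-s["tcp_pos"])*1000; r=R.from_matrix(R0.T@Rt).as_rotvec(degrees=True)/10
    print("row",np.round(d,1),np.round(r,2)); return d,r
def tool(yaw,tilt):  # yaw of case (rad), tilt about case x (deg): 0 down, + points to +y
    return R.from_euler("z",yaw).as_matrix()@R.from_euler("x",tilt,degrees=True).as_matrix()@np.array([[0,1,0],[1,0,0],[0,0,-1.]])
E
python3 - <<'E'
from h import *
np.set_printoptions(precision=4,suppress=True)
c=cam("wrist"); print(c[0]["mount"],c[1][0,0]); print(env.get_state()["finger_gap"])
go([0.45,0.1,0.25],tool(0,0)); 
T=np.eye(4);T[:3,:3]=tool(0,0)
for P in ([0.53,-0.25,0.25],[0.5,-0.25,0.25],[.55,-.3,.25]):
    T[:3,3]=P; F=np.diag([1,-1,-1,1.])@np.linalg.inv(T@np.array(c[0]["mount"]))
    print(P,proj([[0.549,-0.245,.033],[.576,-.241,.03]],(0,c[1],c[2],F)))
E
```

```text
[[-0.0004  0.9472  0.3208  0.0833]
 [ 1.      0.0001  0.0008  0.001 ]
 [ 0.0007  0.3208 -0.9472 -0.1663]
 [ 0.      0.      0.      1.    ]] 341.56970014602507
0.08516629722132668
row [-374.5 -306.3  -42.3] [ 0.   -0.    6.69]
[0.53, -0.25, 0.25] [[338.173  203.2631]
 [361.7239 199.3019]]
[0.5, -0.25, 0.25] [[364.5207 203.2848]
 [387.9007 199.3504]]
[0.55, -0.3, 0.25] [[320.5134 158.2077]
 [345.1045 154.2864]]
```

move_arm([
  [[-47,-38,-5],[0,0,0.84],-1],
  [[-94,-76,-10],[0,0,1.68],-1],
  [[-141,-114,-16],[0,0,2.52],-1],
  [[-188,-153,-21],[0,0,3.36],-1],
  [[-235,-191,-26],[0,0,4.2],-1],
])

```text
clock: 2.17
tcp_pos: [0.3677, 0.2591, 0.2342]
orientation: [0.0, 0.54, 0.842, 0.0]
wrist_force: [1.3, 0.8, -0.6]
finger_gap: 0.0854
grip_force: 0.0
```

```bash
python3 - <<'E'
from h import *
go([0.5,-0.05,0.27],tool(0,0)); print(env.get_state()["joint_pos"])
E
```

```text
row [-336.1   -8.4  -35.8] [ 0.01 -0.    2.46]
[ 4.35105548e-01  6.20840579e-02 -1.99590023e-01  1.30795646e+00
 -1.17332411e-05  1.57643023e+00]
```

move_arm([
  [[-60,-2,-7],[0,0,0.5],-1],
  [[-120,-3,-14],[0,0,1.0],-1],
  [[-180,-5,-20],[0,0,1.5],-1],
  [[-240,-6,-27],[0,0,2.0],-1],
  [[-300,-8,-35],[0,0,2.4],-1],
])

```text
clock: 2.8
tcp_pos: [0.4865, -0.0167, 0.2691]
orientation: [0.0, 0.703, 0.711, 0.0]
wrist_force: [1.7, 0.7, 0.3]
finger_gap: 0.085
grip_force: 0.0
```

```bash
python3 - <<'E'
from h import *
go([0.54,-0.25,0.25],tool(0,0)); print(env.get_state()["joint_pos"])
E
```

```text
row [-233.9   50.6   19.2] [ 0.01 -0.    0.07]
[-1.99682219e-01  1.28999662e-01 -3.97143368e-02  1.40124805e+00
  3.14958401e-04  1.35873146e+00]
```

move_arm([
  [[-60,12,5],[0,0,0],0],
  [[-120,26,10],[0,0,0],0],
  [[-180,40,15],[0,0,0],0],
  [[-234,50,19],[0,0,0.07],0],
  [[-234,50,19],[0,0,0.07],0],
])

```text
clock: 3.42
tcp_pos: [0.5394, -0.2518, 0.248]
orientation: [-0.001, 0.708, 0.706, -0.0]
wrist_force: [0.6, 1.7, -0.7]
finger_gap: 0.0431
grip_force: 0.0
```

```bash
python3 - <<'E'
from h import *
c=cam("wrist"); save(c,"w1.png")
s=env.get_state();print(s["tcp_pos"],s["finger_gap"],s["clock"])
for t in ("weight_500","weight_200","weight_100","weight_case","scoop","lid_middle"):
    for d in env.landmark_of(t,c[0])[:3]: print(t,np.round(d["centre"],4),round(d["confidence"],2),np.round(proj(d["centre"],c)[0]))
E
```

```text
[ 0.53907143 -0.24954108  0.24852509] 0.04262743894082917 3.475
weight_500 [ 0.5484 -0.27    0.0324] 0.85 [331. 223.]
weight_500 [ 0.416  -0.2185  0.0211] 0.74 [215. 178.]
weight_500 [ 0.6252 -0.3141  0.0331] 0.7 [395. 259.]
weight_200 [ 0.5484 -0.27    0.0324] 0.85 [331. 223.]
weight_200 [ 0.416  -0.2185  0.0211] 0.74 [215. 178.]
weight_200 [ 0.6252 -0.3141  0.0331] 0.7 [395. 259.]
weight_100 [ 0.5484 -0.27    0.0324] 0.85 [331. 223.]
weight_100 [ 0.416  -0.2185  0.0211] 0.74 [215. 178.]
weight_100 [ 0.6252 -0.3141  0.0331] 0.7 [395. 259.]
weight_case [ 0.5788 -0.2436 -0.003 ] 0.86 [355. 195.]
lid_middle [ 0.7572 -0.2354  0.0238] 0.63 [510. 193.]
```

View pics/w1.png

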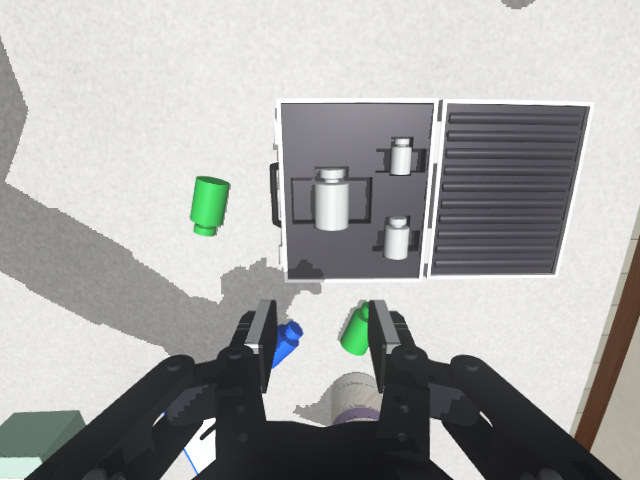

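The wrist view shows the bare steel 500 g weight at (332,200), knob up in the image towards +y. Finger scoops lie either side of it, and the two small weights are at (401,157) and (397,238). The green and blue look-alikes are outside the case.

```bash
python3 - <<'E'
from h import *
c=cam("wrist")
q=onz([[278,99],[438,99],[287,281],[424,279]],.03,c); print(np.round(q,4))
a=cv2.cvtColor(c[0]["pixels"],cv2.COLOR_RGB2GRAY)
m=np.zeros(a.shape,np.uint8); m[150:240,300:368]=(a[150:240,300:368]>115)
n,l,st,ce=cv2.connectedComponentsWithStats(m); i=1+np.argmax(st[1:,4]); print(st[i])
ys,xs=np.where(l==i)
for r in (176,190,200,210,220):
    x=xs[ys==r]; print(r,x.min(),x.max(),np.round(onz([[x.min()-.5,r],[x.max()+.5,r]],.033,c)[:,:2],4).tolist())
print(np.round(onz([[332,ys.max()+.5],[332,ys.min()]],.033,c),4))
for (u,v) in ([291,178],[291,222],[372,178],[372,222]): print(np.round(onz([[u,v]],.026,c),4))
E
```

```text
[[ 0.4923 -0.1309  0.03  ]
 [ 0.6612 -0.1294  0.03  ]
 [ 0.4961 -0.3401  0.03  ]
 [ 0.6662 -0.3368  0.03  ]]
[ 300  150   68   85 3703]
176 300 365 [[0.5139, -0.211], [0.5873, -0.2106]]
190 300 348 [[0.5137, -0.2266], [0.5688, -0.2263]]
200 315 348 [[0.5305, -0.2379], [0.5692, -0.2377]]
210 315 347 [[0.5305, -0.2495], [0.5683, -0.2493]]
220 315 347 [[0.5305, -0.2613], [0.5687, -0.2611]]
[[ 0.551  -0.2787  0.033 ]
 [ 0.5497 -0.1828  0.033 ]]
[[ 0.5038 -0.2141  0.026 ]]
[[ 0.5026 -0.2656  0.026 ]]
[[ 0.5957 -0.2137  0.026 ]]
[[ 0.5982 -0.2652  0.026 ]]
```

```bash
python3 - <<'E'
from h import *
go([0.5495,-0.205,0.081],tool(.0175,-35))
E
```

```text
row [ 41.7  10.  169.3] [-0.02 -3.5  -0.07]
```

move_arm([
  [[12,2,30],[0,-0.8,0],-0.25],
  [[24,5,65],[0,-1.6,0],-0.25],
  [[34,8,105],[0,-2.5,0],-0.25],
  [[42,10,145],[-0.02,-3.5,-0.07],-0.25],
  [[42,10,169],[-0.02,-3.5,-0.07],-0.25],
])

```text
clock: 4.45
tcp_pos: [0.5467, -0.2012, 0.077]
orientation: [0.213, 0.666, 0.683, -0.212]
wrist_force: [-0.5, -0.2, -0.1]
finger_gap: 0.0538
grip_force: 0.0
```

```bash
python3 - <<'E'
from h import *
c=cam("wrist"); save(c,"w2.png"); s=env.get_state(); print(s["tcp_pos"],s["finger_gap"],s["joint_pos"]);go([0.5495,-0.251,0.015],tool(.0175,-35))
E
```

```text
[ 0.5460022  -0.20199216  0.07499454] 0.05338143489244035 [-0.17856715  0.36082159 -0.38861259  0.69247574 -0.59614473  1.32935831]
row [-6.   3.  77.3] [-0.03 -0.02  0.04]
```

View pics/w2.png

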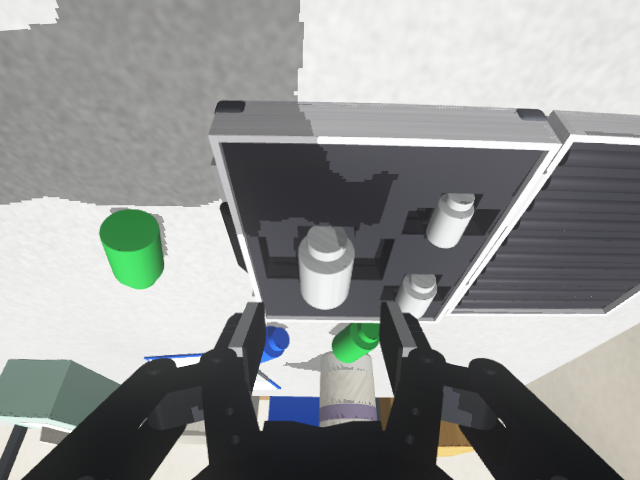

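The weight is centred between the open fingers at about (326,268), with scoops visible on both sides. I'll advance halfway and check the tracking.

move_arm([
  [[-3,3,20],[0,0,0],-0.25],
  [[-3,3,35],[0,0,0],-0.25],
  [[-3,3,35],[0,0,0],-0.25],
])

```text
clock: 4.88
tcp_pos: [0.5524, -0.2287, 0.054]
orientation: [0.214, 0.669, 0.679, -0.211]
wrist_force: [0.3, -1.0, 0.2]
finger_gap: 0.0537
grip_force: 0.0
```

```bash
python3 - <<'E'
from h import *
s=env.get_state(); print(s["tcp_pos"],s["qvel"]);go([0.5495,-0.251,0.015],tool(.0175,-35))
c=cam("wrist"); 
for P in ([.5495,-.2735,.033],[.5485,-.2085,.033],[.5495,-.2415,.052]): print(proj(P,c))
cv2.imwrite("pics/w3.png",c[0]["pixels"][150:480,120:520,::-1])
E
```

```text
[ 0.55241967 -0.2286526   0.05400549] [ 0.00784518 -0.01378649  0.01446923  0.01829533 -0.00273827  0.00697486]
row [ 4.1 -3.2 44.7] [-0.01 -0.   -0.01]
[[317.25575649 297.27151061]]
[[315.72038568 239.66871371]]
[[317.09716465 300.6656591 ]]
```

View pics/w3.png

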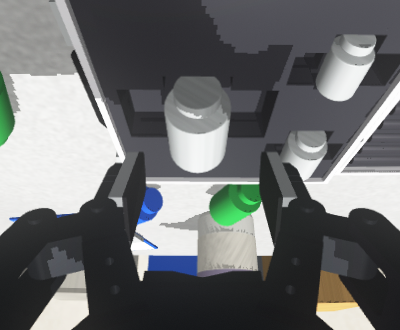

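```bash
python3 - <<'E'
from h import *
c=cam("wrist"); a=c[0]["pixels"][:,:,::-1].copy()
A=R.from_euler("z",.0175).as_matrix()
t=np.linspace(0,2*np.pi,60)
for off,col in ((0,(0,0,255)),):
  for h,r in ((0,19),(50,19),(56,13),(65,13)):
    P=np.c_[r*np.cos(t),np.full(60,h),r*np.sin(t)]/1000@A.T+[.5497,-.2735,.033]
    cv2.polylines(a,[np.round(proj(P,c)).astype(int)],True,col,1)
for z in (.026,):
  P=np.array([[-46,-27,0],[46,-27,0],[46,27,0],[-46,27,0]])/1000@A.T+[.5497,-.241,z]
  cv2.polylines(a,[np.round(proj(P,c)).astype(int)],True,(0,255,255),1)
cv2.imwrite("pics/w4.png",cv2.resize(a[200:350,210:430],None,fx=3,fy=3))
E
```

```text
(no output)
```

View pics/w4.png

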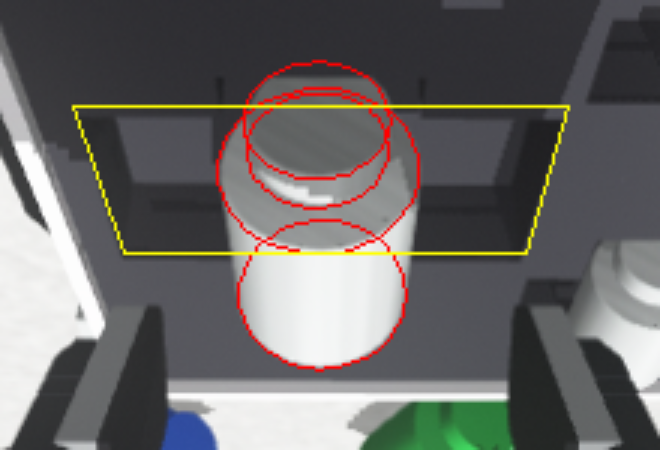

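The model outline overlays the weight and scoops to about 1–2 px, so I proceed with the grasp.

move_arm([
  [[4,-3,10],[0,0,0],-0.25],
  [[4,-3,25],[0,0,0],-0.25],
  [[4,-3,38],[0,0,0],-0.25],
  [[4,-3,44],[0,0,0],-0.25],
  [[4,-3,44],[0,0,0],-0.25],
])

```text
clock: 5.6
tcp_pos: [0.5495, -0.2506, 0.0149]
orientation: [0.214, 0.669, 0.68, -0.211]
wrist_force: [-0.6, -0.2, 0.4]
finger_gap: 0.0533
grip_force: 0.0
```

```bash
python3 - <<'E'
from h import *
s=env.get_state(); print(s["tcp_pos"],s["wrist_force"],s["clock"]);go([0.5495,-0.251,0.015],tool(.0175,-35))
E
```

```text
[ 0.54950673 -0.25057169  0.01489404] [-0.63802943 -0.16604539  0.35369576] 5.6
row [-0.4 -0.   0.2] [-0.01 -0.   -0.01]
```

move_arm([
  [[0,0,0],[0,0,0],0.3],
  [[0,0,0],[0,0,0],0.3],
  [[0,0,0],[0,0,0],0.3],
  [[0,0,0],[0,0,0],0.3],
], squeeze=60)

```text
clock: 6.1
tcp_pos: [0.5502, -0.2504, 0.0162]
orientation: [0.215, 0.669, 0.68, -0.211]
wrist_force: [-3.3, 3.5, 5.8]
finger_gap: 0.0348
grip_force: 59.6
```

Gap reads 34.8 mm against 38 mm, possibly pad compliance or a chord above the axis. I'll test with a small lift straight up (world z in tool axes is +0.57 x, -0.82 z).

move_arm([
  [[3,0,-4],[0,0,0],0.3],
  [[6,0,-9],[0,0,0],0.3],
  [[6,0,-9],[0,0,0],0.3],
])

```text
clock: 6.48
tcp_pos: [0.5502, -0.2436, 0.0203]
orientation: [0.216, 0.67, 0.677, -0.213]
wrist_force: [2.0, -16.9, -6.6]
finger_gap: 0.0342
grip_force: 61.2
```

```bash
python3 - <<'E'
from h import *
c=cam("wrist"); cv2.imwrite("pics/w5.png",c[0]["pixels"][150:480,120:520,::-1]); s=env.get_state(); print(s["tcp_pos"],s["wrist_force"],s["finger_gap"],s["grip_force"])
E
```

```text
[ 0.55020233 -0.24368051  0.02023232] [  2.29679514 -17.20300821  -6.31664052] 0.034381287048891915 61.29091143608093
```

View pics/w5.png

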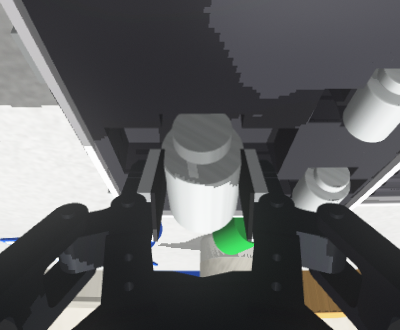

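I had the sign wrong: world up is -0.57 x, -0.82 z. The weight was pushed 17 N towards its pocket end. I'll undo that shift, then lift.

move_arm([
  [[-8,0,5.5],[0,0,0],0.3],
  [[-8,0,5.5],[0,0,0],0.3],
  [[-13,0,-2],[0,0,0],0.3],
  [[-19,0,-10.5],[0,0,0],0.3],
  [[-25,0,-19],[0,0,0],0.3],
])

```text
clock: 7.15
tcp_pos: [0.5503, -0.2498, 0.0503]
orientation: [0.214, 0.669, 0.68, -0.211]
wrist_force: [0.5, 0.3, -5.6]
finger_gap: 0.0344
grip_force: 64.2
```

```bash
python3 - <<'E'
from h import *
s=env.get_state(); print(s["tcp_pos"],s["wrist_force"],s["finger_gap"],s["grip_force"])
c=cam("wrist"); a=c[0]["pixels"][:,:,::-1].copy()
np.save("w6.npy",c[0]["pixels"]); cv2.imwrite("pics/w6.png",np.vstack([a[150:480,120:520]]))
E
```

```text
[ 0.55030955 -0.2497851   0.05031084] [ 0.45585982  0.29357537 -5.63283849] 0.034405202675489716 64.19538974761963
```

View pics/w6.png

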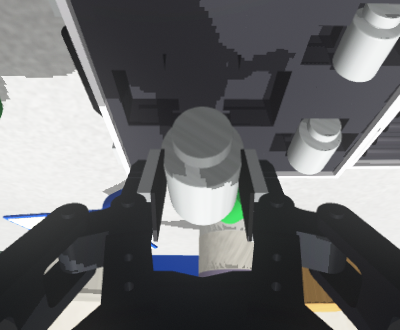

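The weight is in the grip at crop (200,165), clear of its pocket, with the small ones still in place. I'll estimate its pose in the hand by fitting the outline, and measure the pan.

```bash
cat > fit.py <<'E'
from h import *
from scipy.optimize import minimize
t=np.linspace(0,2*np.pi,48,endpoint=False)
def rings(p):  # p: foot y,z (mm, world offset frame), pitch deg
    out=[]
    for h,r in ((0,19),(50,19),(56,13),(65,13)):
        out.append(np.c_[r*np.cos(t),np.full(48,h),r*np.sin(t)])
    return out
def render(c,foot,Rw,S=4,box=(180,420,260,400)):
    u0,v0=box[0],box[1]; m=np.zeros(((box[3]-box[1])*S,(box[2]-box[0])*S),np.uint8) if False else np.zeros((240*S,200*S),np.uint8)
    rs=[np.round((proj(q/1000@Rw.T+foot,c)-[220,200])*S).astype(np.int32) for q in rings(0)]
    for a,b in ((0,1),(2,3)): cv2.fillConvexPoly(m,cv2.convexHull(np.vstack([rs[a],rs[b]])),1)
    return cv2.resize(m.astype(np.float32),(200,240),interpolation=cv2.INTER_AREA)
E
python3 - <<'E'
from fit import *
c=cam("wrist"); s=env.get_state(); T=s["tcp_pos"]
r=env.regions_of("weight_500",c[0])
best=max(r,key=lambda d:d["mask"][200:400,240:400].sum()); m=best["mask"]; ys,xs=np.where(m)
print(best["confidence"],m.sum(),xs.min(),xs.max(),ys.min(),ys.max())
M=m[200:440,220:420].astype(np.float32)
def cost(p):
    Rw=R.from_euler("z",.0175).as_matrix()@R.from_euler("x",p[2],degrees=True).as_matrix()
    return np.abs(render(c,T+np.array([-.0005,p[0]/1000,p[1]/1000]),Rw)-M).sum()
for x0 in ([-23,17,0],[-18,17,5],[-26,17,-5]):
    o=minimize(cost,x0,method="Nelder-Mead",options=dict(initial_simplex=np.array(x0)+np.array([[0,0,0],[3,0,0],[0,3,0],[0,0,6]]))); print(o.x,o.fun,cost(x0))
p=R.from_euler("z",.0175).as_matrix()
# pan from fixed cams
for n in("side","scene"):
    d=cam(n)
    for k in ("pan_axis","balance"):
        for e in env.landmark_of(k,d[0])[:1]: print(n,k,e["centre"],e["confidence"])
    g=env.regions_of("balance",d[0])[0]["mask"]; ys,xs=np.where(g); print(xs.min(),xs.max(),ys.min(),ys.max())
E
```

```text
0.64 7496 282 362 257 375
[-22.29951893  18.93972317  -0.07017278] 484.5 733.125
[-29.06965743  17.55259181  -3.78480724] 425.6875 876.625
[-26.58808603  18.33285453  -2.51843321] 424.625 960.8125
side balance [0.5685, 0.2408, -0.0017] 0.61
215 368 258 374
scene balance [0.563, 0.2412, 0.0004] 0.65
338 437 178 256
```

```bash
python3 - <<'E'
from h import *
go([0.55,-0.20,0.26],tool(0.01,-25));go([0.56,0.03,0.27],tool(0,10))
E
```

```text
row [ -80.2    0.9 -201.6] [0.01 1.   0.03]
row [ 102.3   14.4 -341.5] [0.01 4.5  0.09]
```

move_arm([
  [[-27,0,-38],[0,0,0],0.3],
  [[-54,1,-76],[0,0,0],0.3],
  [[-62,2,-130],[0,0.5,0],0.3],
  [[-50,4,-180],[0,1.3,0],0.3],
  [[-20,6,-225],[0,2.1,0.03],0.3],
])

```text
clock: 8.32
tcp_pos: [0.5552, -0.1368, 0.2482]
orientation: [0.088, 0.699, 0.705, -0.083]
wrist_force: [0.6, -0.4, -5.7]
finger_gap: 0.0341
grip_force: 64.0
```

```bash
python3 - <<'E'
from h import *
s=env.get_state(); print(s["tcp_pos"],s["joint_pos"],s["clock"]);go([0.56,0.03,0.27],tool(0,10))
E
```

```text
[ 0.55518435 -0.13677319  0.24815391] [-0.25110158  0.2501066   0.03546505  1.28699099 -0.23227631  1.30305506] 8.325
row [156.6   6.5 -61.1] [0.04 2.39 0.05]
```

move_arm([
  [[40,2,-15],[0,0.6,0],0.3],
  [[80,3,-30],[0,1.2,0],0.3],
  [[120,5,-46],[0.02,1.8,0.03],0.3],
  [[157,6,-61],[0.04,2.4,0.05],0.3],
  [[157,6,-61],[0.04,2.4,0.05],0.3],
])

```text
clock: 8.95
tcp_pos: [0.5586, 0.03, 0.266]
orientation: [-0.063, 0.704, 0.705, 0.059]
wrist_force: [0.8, -0.1, -4.7]
finger_gap: 0.0344
grip_force: 63.7
```

```bash
python3 - <<'E'
from h import *
c=cam("wrist"); save(c,"w7.png"); s=env.get_state(); print(s["tcp_pos"],s["clock"])
for k in ("pan_axis","balance"):
    for e in env.landmark_of(k,c[0])[:2]: print(k,e["centre"],e["confidence"],proj(e["centre"],c))
go([0.565,0.2,0.26],tool(0,55))
E
```

```text
[0.55862368 0.02923622 0.26583759] 9.0
balance [0.5636, 0.2435, -0.0029] 0.65 [[328.04770154  63.40733049]]
row [167.4   6.8  35.1] [-0.03  4.51 -0.01]
```

View pics/w7.png

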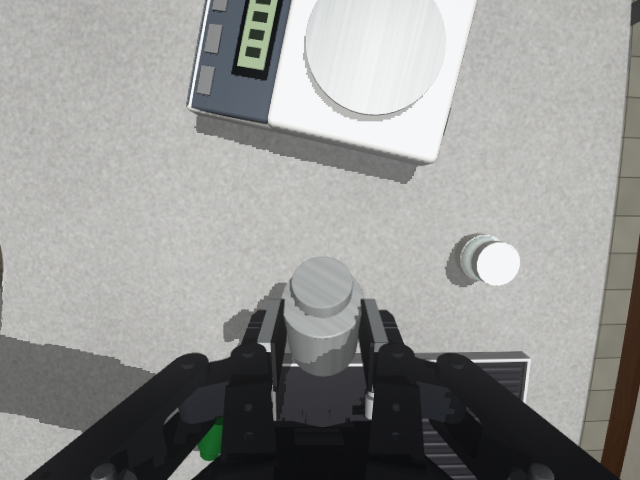

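The wrist view shows the pan disc, left 305, right 446, bottom row 115, centre about (375,45). The jar is at (495,262), well clear. I'll fit the pan rim.

```bash
cat > pan.py <<'E'
from h import *
from scipy.optimize import least_squares
def rim(c,guess,z=.08,r=.07):
    """radial edge search around predicted rim; returns subpixel points"""
    g=cv2.GaussianBlur(cv2.cvtColor(c[0]["pixels"],cv2.COLOR_RGB2GRAY),(3,3),0).astype(np.float32)
    pts=[];th=[]
    for t in np.linspace(0,2*np.pi,120,endpoint=False):
        rr=np.arange(.060,.080,.0005)
        P=np.c_[guess[0]+rr*np.cos(t),guess[1]+rr*np.sin(t),np.full(len(rr),z)]
        uv=proj(P,c)
        if (uv<2).any() or (uv[:,0]>637).any() or (uv[:,1]>477).any(): continue
        v=cv2.remap(g,uv[:,0].astype(np.float32)[None],uv[:,1].astype(np.float32)[None],cv2.INTER_LINEAR)[0]
        d=np.convolve(v,np.r_[np.ones(4),-np.ones(4)]/4,"valid")
        i=np.argmax(np.abs(d))
        if abs(d[i])>12: pts.append(uv[i+4]); th.append(t)
    return np.array(pts),np.array(th)
def fitpan(views,x0=(.565,.243,.08),fixz=None):
    def res(p):
        out=[]
        for c,pts in views:
            q=onz(pts,p[2] if fixz is None else fixz,c); out.append((np.hypot(q[:,0]-p[0],q[:,1]-p[1])-.07)*1000)
        return np.concatenate(out)
    return least_squares(res,x0,loss="soft_l1")
E
python3 - <<'E'
from pan import *
c=cam("wrist"); g=onz([[375,45]],.08,c)[0]; print("guess",g)
V={}
for n,cc in (("wrist",c),("side",cam("side")),("scene",cam("scene"))):
    G=g
    for k in range(3):
        p,th=rim(cc,G); 
        if len(p)<15: print(n,"few",len(p)); break
        o=fitpan([(cc,p)],x0=(G[0],G[1],.08),fixz=.08); G=o.x
    print(n,len(p),o.x,np.std(o.fun)); 
    o=fitpan([(cc,p)]); print("  free z",o.x,np.std(o.fun)); V[n]=(cc,p)
o=fitpan(list(V.values())); print("all",o.x,np.std(o.fun))
E
```

```text
guess [0.61000765 0.23082122 0.08      ]
wrist 56 [0.60878799 0.23455113 0.08      ] 1.783162029795439
  free z [0.60911673 0.23112673 0.09448447] 1.616116665831984
side 88 [0.60388925 0.23645549 0.08      ] 2.3064942584014987
  free z [0.59144123 0.25753526 0.1043839 ] 1.4882581879863679
scene 86 [0.61335112 0.2227333  0.08      ] 2.3427153913940337
  free z [0.64863794 0.19484689 0.11997017] 1.515630009624666
all [0.60725362 0.23029184 0.07291892] 3.4446238664106352
```

Pan centre is about (0.608, 0.232). That is 44 mm behind the balance's origin along its ~-13° yaw, which is consistent. Pan height is about 73 mm. Next I hover there with the weight upright.

```bash
python3 - <<'E'
from h import *
s=env.get_state()
go([0.590,0.15,0.24],tool(0,32));go([0.608,0.249,0.19],tool(0,55))
E
```

```text
row [114.3  31.9  46.4] [-0.03  2.21 -0.  ]
row [203.2  50.2 112.6] [-0.03  4.51 -0.01]
```

move_arm([
  [[38,11,15],[0,0.75,0],0.3],
  [[76,22,30],[0,1.5,0],0.3],
  [[114,32,46],[0,2.2,0],0.3],
  [[138,37,68],[0,2.9,0],0.3],
  [[162,42,84],[0,3.5,0],0.3],
])

```text
clock: 9.88
tcp_pos: [0.6001, 0.204, 0.2102]
orientation: [-0.273, 0.653, 0.653, 0.269]
wrist_force: [0.1, 0.6, -5.4]
finger_gap: 0.0339
grip_force: 63.5
```

```bash
python3 - <<'E'
from h import *
s=env.get_state(); print(s["joint_pos"]);go([0.608,0.249,0.18],tool(0,55))
E
```

```text
[-0.17512505  0.45301008  0.01792267  1.3146239   0.77005718  1.32359476]
row [10.4  8.1 53.2] [-0.02  0.99 -0.02]
```

move_arm([
  [[5,4,27],[0,0.5,0],0.3],
  [[10,8,53],[-0.02,1.0,-0.02],0.3],
  [[10,8,53],[-0.02,1.0,-0.02],0.3],
  [[10,8,53],[-0.02,1.0,-0.02],0.3],
])

```text
clock: 10.38
tcp_pos: [0.6082, 0.2481, 0.1814]
orientation: [-0.326, 0.627, 0.628, 0.326]
wrist_force: [-0.1, -0.1, -4.5]
finger_gap: 0.0344
grip_force: 63.4
```

```bash
python3 - <<'E'
from pan import *
from fit import render
from scipy.optimize import minimize
s=env.get_state(); T=s["tcp_pos"]; print(T,s["wrist_force"],s["clock"],s["joint_pos"]); go([0.608,0.249,0.18],tool(0,55))
c=cam("wrist"); save(c,"w8.png"); g=np.array([.608,.232])
for z in (.072,.080):
    G=g
    for k in range(3):
        p,th=rim(c,G,z); 
        if len(p)<10: break
        G=fitpan([(c,p)],x0=(G[0],G[1],z),fixz=z).x
    print("wrist z",z,len(p),G)
# scene/side: where is the weight; sub-pixel axis tilt from masks
for n in("scene","side"):
    d=cam(n); a=cv2.imwrite(f"pics/{n}8.png",d[0]["pixels"][:,:,::-1])
    rr=env.regions_of("weight_500",d[0]); pr=proj(T+np.array([0,-.018,.008]),d)[0]
    print(n,pr,[ (round(r["confidence"],2),np.argwhere(r["mask"]).mean(0)[::-1].round(0).tolist(),int(r["mask"].sum())) for r in rr[:6]])
E
```

```text
[0.60817234 0.24809554 0.18143891] [-0.08938795 -0.14456764 -4.46939467] 10.375 [-0.15941454  0.52675373 -0.04997203  1.21671513  0.94002027  1.29603831]
row [-0.7 -0.2  1.6] [-0.    0.01  0.01]
wrist z 0.072 57 [0.60626194 0.23392383 0.072     ]
wrist z 0.08 53 [0.60790977 0.23477667 0.08      ]
scene [395.18842437 181.7277057 ] [(0.94, [176.0, 308.0], 320), (0.62, [208.0, 242.0], 294), (0.61, [396.0, 183.0], 229), (0.54, [151.0, 283.0], 352), (0.51, [228.0, 296.0], 194), (0.45, [260.0, 284.0], 113)]
side [273.22373782 250.49743368] [(0.82, [425.0, 226.0], 289), (0.69, [385.0, 182.0], 220), (0.57, [273.0, 252.0], 520), (0.5, [359.0, 196.0], 91), (0.48, [421.0, 187.0], 252)]
```

```bash
python3 - <<'E'
from h import *
s=env.get_state(); T=s["tcp_pos"]; foot=T+np.array([0,-.018,-.0245]); t=np.linspace(0,2*np.pi,60); tiles=[]
def ov(c,x,y,w,h,f):
    a=cv2.resize(c[0]["pixels"][y:y+h,x:x+w,::-1],None,fx=f,fy=f,interpolation=cv2.INTER_CUBIC); b=a.copy()
    for hh,r in ((0,19),(50,19),(56,13),(65,13)):
        P=np.c_[r*np.cos(t),r*np.sin(t),np.full(60,hh)]/1000+foot
        cv2.polylines(b,[np.round((proj(P,c)-[x,y]+.5)*f).astype(int)],True,(0,0,255),1)
    P=np.c_[.07*np.cos(t)+.607,.07*np.sin(t)+.233,np.full(60,.074)]
    cv2.polylines(b,[np.round((proj(P,c)-[x,y]+.5)*f).astype(int)],True,(0,200,0),1)
    return a,b
a,b=ov(cam("wrist"),220,150,200,150,2); A=np.hstack([a,b])
u=[]
for n,(x,y) in (("scene",(370,155)),("side",(248,222))):
    a,b=ov(cam(n),x,y,50,75,4); u+=[a,b]
B=np.hstack(u); print(A.shape,B.shape)
cv2.imwrite("pics/comp.png",np.vstack([A,B]))
E
```

```text
(300, 800, 3) (300, 800, 3)
```

View pics/comp.png

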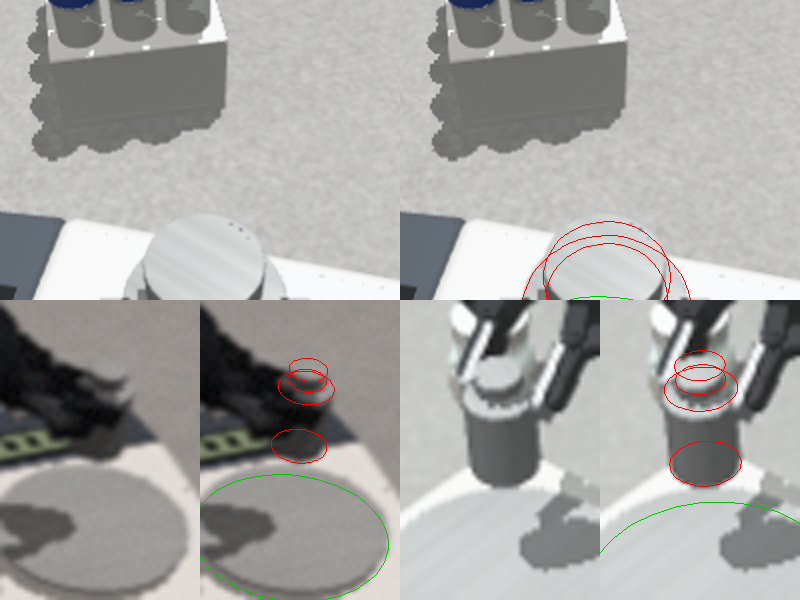

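The composite shows the weight nearly upright above the pan. In the side tile the shoulder is about 2 px low, so the knob may lean towards +y. The pan sits about 2.5 px above the overlay, so its height is nearer 80 mm. I'll fit the tilt numerically over all three views.

```bash
python3 - <<'E'
from pan import *
from scipy.optimize import minimize
t=np.linspace(0,2*np.pi,48,endpoint=False); S=6
s=env.get_state(); T=s["tcp_pos"]
V=[]
for n,box,sig in (("wrist",(270,240,100,120),.0),("scene",(370,155,50,55),1.5),("side",(248,222,55,60),1.5)):
    c=cam(n); pr=proj(T+np.array([0,-.018,.02]),c)[0]
    rs=env.regions_of("weight_500",c[0])
    m=min(rs,key=lambda r:np.hypot(*(np.argwhere(r["mask"]).mean(0)[::-1]-pr)))["mask"]
    yx=np.argwhere(m); print(n,pr,yx.min(0),yx.max(0),m.sum())
    if n=="wrist": x,y=yx[:,1].min()-10,yx[:,0].min()-10; box=(x,y,min(yx[:,1].max()+10,639)-x,min(yx[:,0].max()+10,479)-y)
    x,y,w,h=box; g=cv2.cvtColor(c[0]["pixels"],cv2.COLOR_RGB2GRAY)[y:y+h,x:x+w]
    M=m[y:y+h,x:x+w].astype(np.float32); W=((g>55)|(M>0)).astype(np.float32)
    if n=="wrist": W*= 1
    V.append((c,box,M,W))
def rend(c,box,p,sh):
    x,y,w,h=box; Rw=R.from_euler("xy",[p[3],p[4]],degrees=True).as_matrix(); foot=T+np.array(p[:3])/1000
    im=np.zeros((h*S,w*S),np.uint8); rs=[]
    for hh,r in ((0,19),(50,19),(50,8),(56,8),(56,13),(65,13)):
        P=np.c_[r*np.cos(t),r*np.sin(t),np.full(48,hh)]/1000@Rw.T+foot
        rs.append(np.round((proj(P,c)-[x,y]+.5+sh)*S).astype(np.int32))
    for a,b in ((0,1),(2,3),(4,5)): cv2.fillConvexPoly(im,cv2.convexHull(np.vstack([rs[a],rs[b]])),1)
    return cv2.resize(im.astype(np.float32),(w,h),interpolation=cv2.INTER_AREA)
def cost(p,parts=False):
    o=[]; 
    for i,(c,b,M,W) in enumerate(V):
        sh=np.zeros(2) if i==0 else np.array(p[5+2*(i-1):7+2*(i-1)])
        k=1/9 if i==0 else 1.
        o.append(k*(np.abs(rend(c,b,p,sh)-M)*W).sum()+3*(sh@sh))
    o.append(((p[4])/2)**2*2)
    return o if parts else sum(o)
for th in (0,-4,-8):
    x0=np.array([0,-18,-24.5,th,0,0,0,0,0]); sim=np.vstack([x0]+[x0+d*e for d,e in zip([2,3,3,4,2,1,1,1,1],np.eye(9))])
    o=minimize(cost,x0,method="Nelder-Mead",options=dict(initial_simplex=sim,maxiter=1500,maxfev=1500)); print(np.round(o.x,2),round(o.fun,1),np.round(cost(o.x,1),1))
for th in (-8,-6,-4,-2,0,2):
    f=lambda q:cost(np.r_[q[:3],th,0,q[3:]]); x0=np.r_[0,-18,-24.5,0,0,0,0]
    o=minimize(f,x0,method="Nelder-Mead",options=dict(initial_simplex=np.vstack([x0]+[x0+d*e for d,e in zip([2,3,3,1,1,1,1],np.eye(7))]),maxfev=800)); print(th,round(o.fun,1),np.round(o.x,1))
E
```

```text
wrist [322.54476901 308.39172354] [256 281] [378 362] 7730
scene [395.71255511 178.04919929] [169 388] [195 402] 197
side [272.94530842 246.04703059] [236 264] [268 283] 523
[  0.43 -18.42 -24.33  -2.26  -0.55  -0.98   0.18  -0.     0.4 ] 101.5 [27.4 39.3 34.6  0.2]
[  0.06 -18.45 -24.24  -2.32  -0.08  -0.9    0.19  -0.     0.39] 102.0 [29.8 38.8 33.5  0. ]
[  0.24 -18.55 -24.75  -2.81  -0.42  -0.89   0.08  -0.04   0.16] 98.1 [26.6 38.9 32.4  0.1]
-8 147.5 [ -0.2 -19.4 -27.9  -1.6   0.1   0.1  -1.5]
-6 124.2 [ -0.5 -20.4 -25.6  -0.6  -0.2  -0.4  -0.2]
-4 108.6 [  0.1 -19.4 -24.8  -0.8   0.1  -0.    0.2]
-2 103.6 [  0.1 -18.4 -24.1  -0.9   0.1  -0.2   0.4]
0 127.3 [ -0.  -18.  -23.2  -0.9   0.2  -0.2   0.8]
2 161.6 [ -0.2 -17.1 -22.9  -0.9   0.4  -0.4   0.6]
```

Lean is 2.5° towards +y; I'll correct it with a +0.25 turn and descend to just above the highest possible pan.

```bash
python3 - <<'E'
from h import *
go([0.6075,0.252,0.1175],tool(0,57.5))
E
```

```text
row [-50.1  -0.1  39.1] [-0.01  0.25  0.  ]
```

move_arm([
  [[-13,0,10],[0,0.25,0],0.3],
  [[-26,0,20],[0,0.25,0],0.3],
  [[-39,0,30],[0,0.25,0],0.3],
  [[-50,0,39],[0,0.25,0],0.3],
  [[-50,0,39],[0,0.25,0],0.3],
])

```text
clock: 11.7
tcp_pos: [0.6069, 0.2524, 0.1164]
orientation: [-0.341, 0.62, 0.62, 0.339]
wrist_force: [0.6, -0.2, -4.5]
finger_gap: 0.0341
grip_force: 63.5
```

```bash
python3 - <<'E'
from h import *
s=env.get_state(); print(s["tcp_pos"],s["wrist_force"],s["clock"]); go([0.6075,0.252,0.1135],tool(0,57.5))
R0=Rs(s); print("down in tool",R0.T@[0,0,-1])
E
```

```text
[0.60685498 0.2523549  0.11636556] [ 0.64250396 -0.20079796 -4.49392897] 11.7
row [-2.6  0.7  1.2] [-0.02 -0.   -0.01]
down in tool [-0.84347481  0.00222779  0.53716411]
```

move_arm([
  [[-1.3,0.5,0.8],[0,0,0],0.3],
  [[-2.5,0.5,1.6],[0,0,0],0.3],
  [[-2.5,0.5,1.6],[0,0,0],0.3],
])

```text
clock: 12.08
tcp_pos: [0.6084, 0.2519, 0.1151]
orientation: [-0.34, 0.619, 0.62, 0.34]
wrist_force: [0.1, -0.4, -4.7]
finger_gap: 0.034
grip_force: 63.5
```

move_arm([
  [[-0.84,0,0.54],[0,0,0],0.3],
  [[-0.84,0,0.54],[0,0,0],0.3],
  [[-0.84,0,0.54],[0,0,0],0.3],
])

```text
clock: 12.45
tcp_pos: [0.6082, 0.252, 0.1138]
orientation: [-0.34, 0.619, 0.62, 0.34]
wrist_force: [-0.3, 0.6, -4.7]
finger_gap: 0.0346
grip_force: 63.5
```

move_arm([
  [[-0.84,0,0.54],[0,0,0],0.3],
  [[-0.84,0,0.54],[0,0,0],0.3],
  [[-0.84,0,0.54],[0,0,0],0.3],
])

```text
clock: 12.82
tcp_pos: [0.6082, 0.252, 0.1127]
orientation: [-0.34, 0.62, 0.62, 0.34]
wrist_force: [0.4, -0.1, -4.8]
finger_gap: 0.0341
grip_force: 63.5
```

move_arm([
  [[-0.84,0,0.54],[0,0,0],0.3],
  [[-0.84,0,0.54],[0,0,0],0.3],
  [[-0.84,0,0.54],[0,0,0],0.3],
])

```text
clock: 13.2
tcp_pos: [0.6083, 0.252, 0.1119]
orientation: [-0.34, 0.619, 0.62, 0.34]
wrist_force: [0.5, -0.5, -3.8]
finger_gap: 0.0341
grip_force: 63.6
```

move_arm([
  [[-0.42,0,0.27],[0,0,0],0.3],
  [[-0.42,0,0.27],[0,0,0],0.3],
  [[-0.42,0,0.27],[0,0,0],0.3],
])

```text
clock: 13.58
tcp_pos: [0.6083, 0.252, 0.1115]
orientation: [-0.34, 0.619, 0.62, 0.34]
wrist_force: [-0.3, -1.1, -2.1]
finger_gap: 0.0341
grip_force: 63.8
```

move_arm([
  [[-0.25,0,0.16],[0,0,0],0.3],
  [[-0.25,0,0.16],[0,0,0],0.3],
  [[-0.25,0,0.16],[0,0,0],0.3],
])

```text
clock: 13.95
tcp_pos: [0.6083, 0.252, 0.1112]
orientation: [-0.34, 0.619, 0.62, 0.34]
wrist_force: [-0.1, -1.2, -0.6]
finger_gap: 0.0341
grip_force: 63.9
```

move_arm([
  [[0,0,0],[0,0,0],0.2],
  [[0,0,0],[0,0,0],0.1],
  [[0,0,0],[0,0,0],0.0],
  [[0,0,0],[0,0,0],-0.15],
  [[0,0,0],[0,0,0],-0.3],
], squeeze=20)

```text
clock: 14.58
tcp_pos: [0.6082, 0.2521, 0.111]
orientation: [-0.34, 0.619, 0.62, 0.34]
wrist_force: [0.3, -0.4, -0.4]
finger_gap: 0.0557
grip_force: 0.0
```

```bash
python3 - <<'E'
from pan import *
s=env.get_state(); print(s["tcp_pos"],s["wrist_force"],s["ft_torque"],s["finger_gap"],s["clock"])
for n in ("side","scene","wrist"):
    c=cam(n); pr=proj(np.array([.6083,.2346,.115]),c)[0]
    for r in env.regions_of("weight_500",c[0]):
        yx=np.argwhere(r["mask"]); 
        if np.hypot(*(yx.mean(0)[::-1]-pr))<40: print(n,pr,r["confidence"],yx.min(0),yx.max(0),len(yx))
    print(proj([[.6083-.019,.2346,.086],[.6083+.019,.2346,.086],[.6083,.2346,.151]],c).round(1).tolist())
E
```

```text
[0.60820059 0.25213813 0.11101857] [ 0.27582654 -0.40351157 -0.37673564] [-7.56216456e-01  1.85278738e-02 -1.33757661e-04] 0.05574090459683119 14.575
side [273.70579294 278.57026775] 0.7 [263 265] [294 282] 494
[[281.8, 291.1], [266.9, 285.9], [272.9, 265.8]]
scene [393.93425505 202.3886304 ] 0.71 [190 387] [214 401] 167
[[389.1, 206.6], [396.9, 214.1], [395.2, 192.3]]
wrist [322.67069547 320.4153192 ] 0.8 [260 282] [378 364] 7550
[[289.0, 343.6], [356.3, 343.7], [322.7, 280.9]]
```

move_arm([
  [[0,0,0],[0,0,0],-0.6],
  [[0,0,-5],[0,0,0],-0.6],
  [[0,0,-20],[0,0,0],-0.6],
  [[0,0,-50],[0,0,0],-0.6],
  [[0,0,-90],[0,0,0],-0.6],
])

```text
clock: 15.5
tcp_pos: [0.6076, 0.1759, 0.1597]
orientation: [-0.341, 0.619, 0.621, 0.34]
wrist_force: [1.1, 0.5, -0.4]
finger_gap: 0.068
grip_force: 0.0
```

move_arm([
  [[20,0,-30],[0,0,0],-0.6],
  [[30,0,-60],[0,0,0],-0.6],
  [[30,0,-60],[0,0,0],-0.6],
])

```text
clock: 15.88
tcp_pos: [0.6097, 0.1398, 0.2185]
orientation: [-0.338, 0.62, 0.62, 0.341]
wrist_force: [-0.5, 0.6, -0.4]
finger_gap: 0.0685
grip_force: 0.0
```

```bash
python3 - <<'E'
from pan import *
from scipy.optimize import minimize
s=env.get_state(); print(s["tcp_pos"],s["wrist_force"],s["clock"])
for n in ("wrist","side","scene"):
    c=cam(n); save(c,n+"9.png"); pr=proj(np.array([.6083,.2346,.115]),c)[0]
    r=min(env.regions_of("weight_500",c[0]),key=lambda r:np.hypot(*(np.argwhere(r["mask"]).mean(0)[::-1]-pr)))
    m=r["mask"].astype(np.uint8); yx=np.argwhere(m); print(n,pr.round(1),yx.mean(0)[::-1].round(1),yx.min(0),yx.max(0),len(yx))
    t=np.linspace(0,2*np.pi,48); rs=[]
    im=np.zeros((480,640),np.uint8)
    for a,b,q in ((0,50,19),(50,56,8),(56,65,13)):
        P=np.vstack([np.c_[q*np.cos(t),q*np.sin(t),np.full(48,h)]/1000+[.6083,.2346,.0855] for h in (a,b)])
        cv2.fillConvexPoly(im,cv2.convexHull(np.round(proj(P,c)).astype(np.int32)),1)
    e=np.argwhere(im); print("  upright model",e.mean(0)[::-1].round(1),e.min(0),e.max(0),len(e),"IoU",(im&m).sum()/(im|m).sum())
    G=(.608,.2348)
    for k in range(3):
        p,th=rim(c,G,.0855)
        if len(p)<10: break
        G=fitpan([(c,p)],x0=(G[0],G[1],.0855),fixz=.0855).x
    print("  pan",len(p),G)
E
```

```text
[0.60974073 0.13981621 0.21850901] [-0.4892232   0.56473267 -0.4212374 ] 15.875
wrist [320.3 263.6] [320.8 264.2] [230 300] [298 341] 2381
  upright model [320.3 262.8] [228 299] [297 341] 2482 IoU 0.9312946783161239
  pan 120 [0.60924489 0.23153061 0.0855    ]
side [273.7 278.6] [273.8 279.2] [263 265] [295 282] 495
  upright model [273.7 278.8] [262 264] [295 283] 553 IoU 0.881508078994614
  pan 94 [0.60160288 0.24107252 0.0855    ]
scene [393.9 202.4] [393.  202.5] [190 386] [214 400] 292
  upright model [393.9 202.8] [190 386] [215 401] 343 IoU 0.8247126436781609
  pan 107 [0.6162458  0.22257102 0.0855    ]
```

The weight stands upright in the middle of the pan, about 3 mm from the fitted centre, and the arm is clear.

```bash
python3 -c "
from workcell import env
print(env.hand_in())"
```

```text
the job is handed in; nothing more can be done
None
```

The 500 g weight is standing upright, knob up, about 3 mm from the fitted centre of the pan, set down at roughly 4 N, with the arm clear and the job handed in at about 16 s; one wrong move just after gripping pushed the weight sideways in its pocket with about 17 N before I lifted it.

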